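# Lever up the heavy cover of a spatter box

### The arm

A 7-joint arm with a two-finger parallel gripper is mounted at the origin on the work surface. World frame = base frame: x ahead of the robot, y to its left, z up, the work surface at z = 0. Lengths are in m, angles in degrees, forces in N, time in s.
With the tool pointing down it reaches from about 0.425 to 0.875 m from the base axis. Payload 4.7 kg.
Tool frame: the origin (TCP) lies at the centre of the arm's flange, where the gripper is bolted on; the fingertips stand 182 mm ahead of it and the grasp point (between the pads) lies 164 mm ahead of it; z points along the fingers, y is the line along which they close (so a half turn about z gives the same grasp; the last joint's range is limited). The gripper opens to 87 mm and grips with 3 to 60 N. Pads are 19 mm wide; open, the fingers measure 117 mm over their backs; the gripper's body (75 mm by 190 mm) begins 51 mm behind the grasp point.
Start: joints at [-71.27, 18.392, -4.016, 83.108, 1.295, 78.541, -3.26], TCP at [0.2, 0.618, 0.405] pointing down, gripper open.
Joint ranges: [-163.93, 163.93], [-17.29, 119.83], [-79.2, 71.16], [3.27, 140.29], [-89.18, 269.18], [5.43, 117.66], [-154.24, 154.24]. Speed limits (degrees/s): [147.25, 147.25, 180, 180, 180, 180, 180].

### API

Orientations are given as [roll, pitch, yaw] about the fixed x, y, z axes, in that order (R = Rz(yaw) Ry(pitch) Rx(roll)).
In Python, from cell import env gives the robot as it stands. The module is installed in compiled form; this text tells all that it offers.
- The arm moves only by the tool step_arm, never from a script. Its argument "steps" is one flat list of numbers, 5 for each row, row after row: the opening, from 0 (shut) to 1 (fully open), then the shift along the tool's x, y, z in mm, then the turn about the tool's z in degrees. In form: [grip, dx, dy, dz, roll, grip, dx, dy, dz, roll, ...]. A call has 1 to 12 rows; each row shifts and turns the commanded pose from where the row before left it, along the tool's axes as they then stand; what a row does not reach is not made up. A row lasts 1/8 s, in which the tool goes at most 62.5 mm and 10.7 degrees, less where a joint would pass 70% of its speed; a pose out of reach is approached as far as the arm can. A call with a gripper value outside its range is refused whole. The fingers move at their own pace and stop on an object; "grip_force" is the grip in N (left out, the last holds). Time passes only in rows, so rows that do not move let the fingers close. It gives the time, the measured TCP pose, the force, the opening and the grip force at its end, in the units of the state.
- env.get_obs(): the state, without advancing time (a new reading comes with each control period).
- env.read_camera(name): name is "scene" or "top" or "wrist"; returns a dict with "image" (384x512x3 uint8, red, green, blue), "camera_matrix" (3x3 intrinsics, pixels), "R" (3x3) and "t" (3): a world point X has camera coordinates R X + t. Camera axes: x right, y down, z forward; pixel columns grow to the right and rows downward; lengths in m; the calibration is good to about 2 mm. A picture is of the moment at which its call begins. There is no depth.
- env.sign_off(): hands the job in; it is judged then, once.
The state is a dict: "time_s": time; "qpos": joint angles; "joint_velocities": joint speeds; "effort": joint torques, N m; "tool_pos": TCP position; "tool_rot": TCP orientation; "force": force on the tool from outside, world axes, zero at the start; "wrist_torque": the same for the moment, N m; "grip_width": finger opening in m; "grasp_force": force on a finger pad.
Only numpy, scipy, OpenCV 4.12 (cv2) and the standard library are available. Lean on these libraries where they do the work, as an engineer would, in place of code of your own. Each camera call takes 0.05 s, during which the arm holds its last target. There are 200 camera calls.

### The job

With a fingertip, push the swing latch round until it is right off the steel cover of the spatter box, then press the raised long end of the lever down onto its rubber stop so that its short end lifts the heavy cover. Finish while holding: the program ends with the fingers still pressing the lever down and the cover standing open. Only push and press: do not lift the lever out of its cradle, do not raise the cover by hand, and leave the loose pipes, flange, magnet square and tools where they are.

Things in the scene. Friction and masses are not known exactly. Their poses are not given: they have to be found in the camera images.
- station: Grey spatter box, lever cradle and latch post on a base plate fixed to the table; place and yaw vary. Origin on the table right below the lever's cross pin; x level from cradle to box (the raised lever end points along -x), y level to the latch post's side, z up. Box: x 110 to 300, y -95 to 95 mm, 84 high. Cradle: two slotted cheeks, x -18 to 18, y -26 to 26 mm, 116 high.
- lever: Loose steel bar, 325 x 24 x 10 mm, 0.45 kg, resting by a cross pin in the cradle's open slots. Origin on the pin's axis, 100 mm up; at rest its x and y are level along the station's. Long arm 240 mm to -x, at rest sloping up 0.31 rad; short arm 85 mm, toe under the cover's lip. Turns about 0.62 rad until it meets the stop, long arm then 0.31 rad down.
- lever_pad (a point): Centre of the top of the flat pad (60 along the lever x 50 x 8 mm) on the long end: 240 mm from the pin along the bar, 13 mm above the bar's centre line. At rest about 185 mm above the table, on the stop about 39 mm; moves in an arc about the pin. Pressing it down takes 4 to 9 N.
- cover (a joint): Opening angle of the steel cover plate (230 x 184 x 12 mm, about 3.5 kg), hinged on the box's far (+x) edge: 0 shut and level, its top 96 mm up; about 0.235 rad with the lever on its stop. Falls shut when the lever is let go; cannot rise while the latch is over it.
- cover_lip (a point): Middle of the top edge of the cover's free lip, which projects 40 mm from the box towards the cradle.
- latch (a joint): Angle of the swing latch, a flat arm (105 x 20 x 10 mm) on a vertical pivot beside the box. 0: along the station's -y, across the cover. Grows clockwise seen from above, swinging towards the lever (-x of the station); off the cover beyond about 1.3, end stop 1.7. Starts at 0 to 0.25. Friction (about 1 N at its pin) keeps it where it is left.
- latch_pin (a point): Centre of the top of the upright round pin on the latch arm (14 mm diameter, standing 46 mm out of the arm, its top 155 mm above the table), 95 mm from the latch's axis. The arm's top is at 110 mm.
- latch_pivot (a point): Top of the latch's pivot, on its vertical axis, 111 mm above the table; station x 150, y 135 mm.
- pipe_tall: Loose steel pipe stub standing on the table, 43 mm diameter, 75 mm tall; origin at the centre of its underside. A bystander.
- pipe_short: Loose steel pipe stub standing on the table, 60 mm diameter, 45 mm tall; origin at the centre of its underside. A bystander.
- flange: Loose flat steel flange ring, 90 mm diameter, 14 mm thick; origin at the centre of its underside. A bystander.
- square: Loose L-shaped magnet square, foot 90 x 18 mm, 88 mm tall; origin under the middle of its foot. A bystander.
- hammer: Loose hammer lying on the table. A bystander.
- brush: Loose brush lying on the table. A bystander.
- wrench: Loose wrench lying on the table. A bystander.
- stop (a point): Top of the rubber stop, a 16 mm roller across a small post under the lever's long arm, about 80 mm from the cradle, 68 mm above the table.

How it is judged:
By the outcome, as a careful person would: the job done as asked, in the order asked, and still so for the second after the job is handed in, while the arm keeps its last pose, push and grip.
It also fails if it takes over 48 s, if anything falls off the work surface, if the arm or the gripper's body presses on something with over 40 N, if the wrist force passes 120 N, or if a joint passes its speed limit or range.

## Working session

There is one attempt and no reset: what is moved stays moved. The work goes in short steps, Python scripts to look and compute and a tool call to move; the robot and the scene stay as the last step left them, time stands still between calls to the robot, and variables do not carry over. Pictures are saved under pics/ and viewed, at most 10 in all, crops included, and the job is handed in when it is done.

Besides the shell and the picture viewer there is one more tool, called after "Emit:" as name(argument=value, ...) on one line, values as JSON. step_arm: Moves the arm, as the interface text tells. Its arguments: {"type":"object","properties":{"steps":{"type":"array","items":{"type":"number"}},"grip_force":{"type":"number"}},"required":["steps"]}

```bash
mkdir -p pics; python3 - <<'E'
from cell import env
import cv2
for n in("scene","top"):
    c=env.read_camera(n); cv2.imwrite(f"pics/{n}0.png",cv2.resize(c["image"][:,:,::-1],(800,600),interpolation=cv2.INTER_CUBIC))
    print(n,c["camera_matrix"].round(1).tolist(),c["R"].round(3).tolist(),c["t"].round(3).tolist())
o=env.get_obs(); print(o["tool_pos"],o["tool_rot"],o["time_s"],o["force"])
E
```

```text
scene [[382.1, 0.0, 257.5], [0.0, 382.1, 197.3], [0.0, 0.0, 1.0]] [[-0.129, 0.992, -0.013], [0.757, 0.09, -0.648], [-0.641, -0.093, -0.762]] [-0.015, -0.316, 1.457]
top [[348.9, 0.0, 256.1], [0.0, 348.9, 191.3], [0.0, 0.0, 1.0]] [[0.005, -1.0, -0.029], [-0.986, 0.0, -0.165], [0.165, 0.029, -0.986]] [0.105, 0.564, 1.085]
[0.19999854 0.61825533 0.40375981] [-1.79898704e+02  5.60537510e-03  1.62077358e+02] 0.1 [-0.07952897 -0.35292916  0.21309399]
```

View pics/scene0.png

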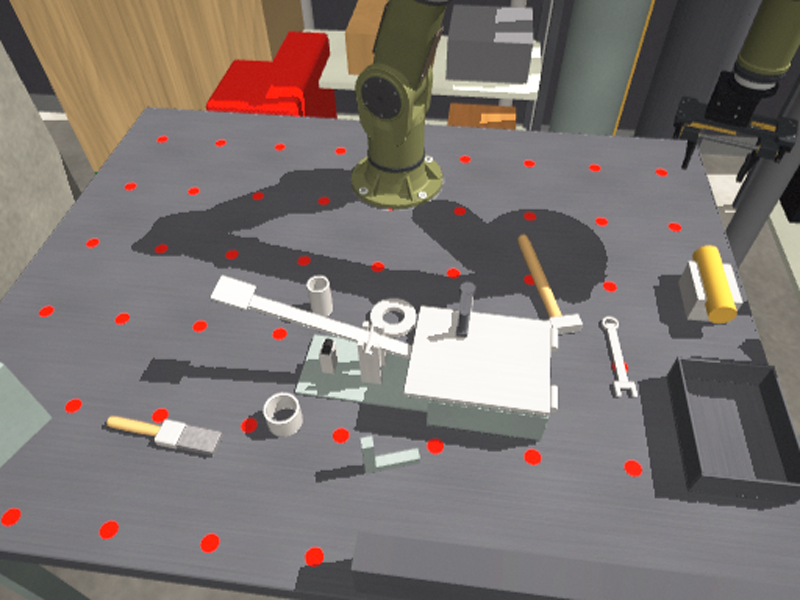

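View pics/top0.png

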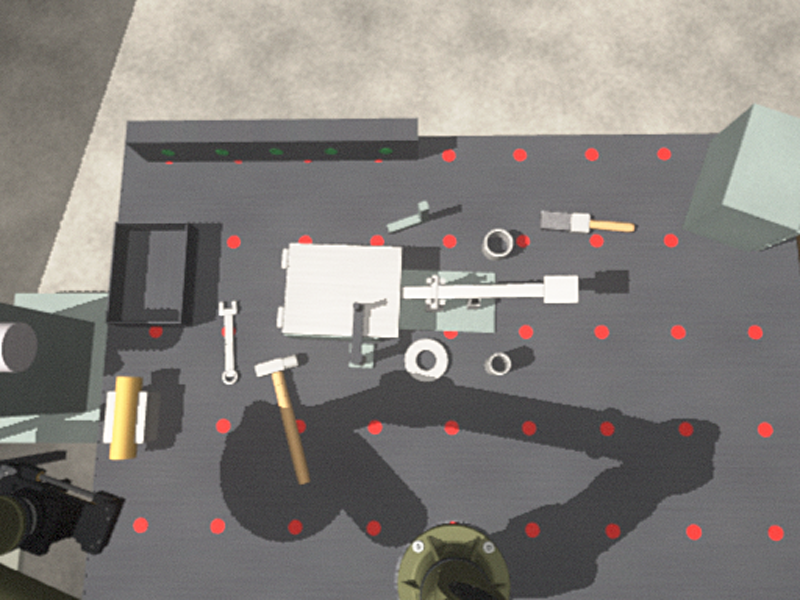

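The scene view shows the station in the middle, with the lever pad near (234,291) and the latch pin near (466,295). The top view has the cover at (285–400, 245–338), the pad at (561,290), the latch pin at (358,306) and the latch post at (362,352), so station x runs roughly along world +y. I'll enlarge the top view.

```bash
cat > h.py <<'E'
import numpy as np
def ray(c,u,v,z):
    d=c["R"].T@np.linalg.solve(c["camera_matrix"],[u,v,1.]); o=-c["R"].T@c["t"]
    return o+d*(z-o[2])/d[2]
def proj(c,X):
    p=c["camera_matrix"]@(c["R"]@np.asarray(X)+c["t"]); return p[:2]/p[2]
E
python3 - <<'E'
from cell import env
import cv2
c=env.read_camera("top"); i=c["image"][140:250,175:375,::-1]
cv2.imwrite("pics/crop1.png",cv2.resize(i,None,fx=4,fy=4,interpolation=cv2.INTER_CUBIC))
E
```

```text
(no output)
```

View pics/crop1.png

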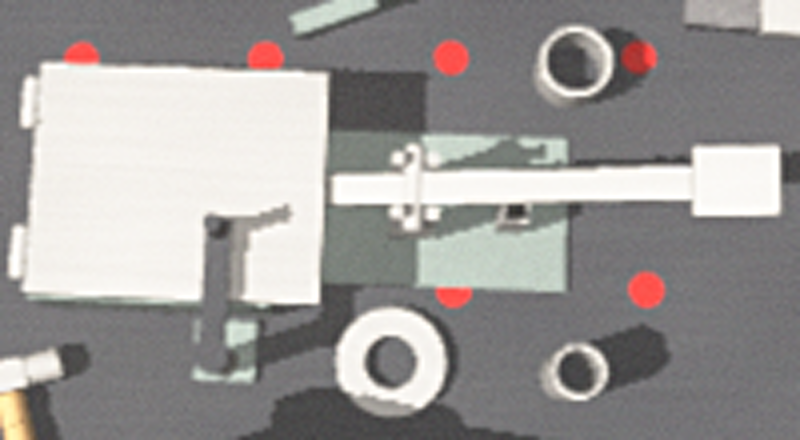

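The enlarged crop shows the cover corners at (41,63), (328,72), (320,303) and (24,293). The pad centre is at (736,181), the cross pin at (412,188), the latch pin top at about (217,226) and the pivot at about (222,358).

```bash
python3 - <<'E'
from cell import env
from h import *
import cv2
from scipy.optimize import least_squares
c=env.read_camera("top")
P=[((41,63),(.3,-.092,.096)),((328,72),(.07,-.092,.096)),((320,303),(.07,.092,.096)),((24,293),(.3,.092,.096)),((736,181),(-.2325,0,.1855)),((222,358),(.15,.135,.111))]
px=lambda p:(175+(p[0]-1.5)/4,140+(p[1]-1.5)/4)
W=np.array([ray(c,*px(p),s[2]) for p,s in P]); S=np.array([s for _,s in P])
def T(q,S):
    a=q[2];S=np.atleast_2d(S);return np.c_[q[0]+np.cos(a)*S[:,0]-np.sin(a)*S[:,1],q[1]+np.sin(a)*S[:,0]+np.cos(a)*S[:,1],S[:,2]]
r=least_squares(lambda q:(T(q,S)-W)[:,:2].ravel(),[.6,0,1.57])
q=r.x;print("station",q,np.degrees(q[2]));print(W.round(4));print((T(q,S)-W).round(4)[:,:2].tolist())
lp=ray(c,*px((217,226)),.155);pv=T(q,S[-1])[0]
d=lp-pv;a=q[2];x=np.array([np.cos(a),np.sin(a)]);y=np.array([-x[1],x[0]])
print("pin",lp,"pivot",pv,"len",np.hypot(*d[:2]),"angle",np.degrees(np.arctan2(-d[:2]@x,-d[:2]@y)))
for an in (0,.1,.2,.25): print(an, ((proj(c,T(q,[[.15-.095*np.sin(an),.135-.095*np.cos(an),.155]])[0])-[175,140])*4+1.5).round(1))
for an in (0.1,.5,.9,1.3,1.4,1.5): print(an, T(q,[[.15-.095*np.sin(an),.135-.095*np.cos(an),.155]])[0].round(3))
np.save("q.npy",q)
o=env.get_obs();print(o["tool_pos"],o["tool_rot"],o["grip_width"])
E
```

```text
station [0.56922891 0.03551451 1.53801855] 88.12197169957408
[[ 0.6719  0.3317  0.096 ]
 [ 0.6638  0.1033  0.096 ]
 [ 0.4809  0.1086  0.096 ]
 [ 0.4883  0.3379  0.096 ]
 [ 0.5594 -0.1887  0.1855]
 [ 0.4377  0.1819  0.111 ]]
[[-0.0009, 0.0006], [-0.0003, -0.0008], [-0.0013, -0.0001], [-0.0011, 0.0005], [0.0022, -0.0081], [0.0015, 0.008]]
pin [0.53172424 0.18262619 0.155     ] pivot [0.43921721 0.18985814 0.111     ] len 0.0927892847247783 angle 2.592111223817878
0 [211.5 222.7]
0.1 [224.3 223.8]
0.2 [236.9 226.1]
0.25 [243.2 227.7]
0.1 [0.533 0.177 0.155]
0.5 [0.521 0.142 0.155]
0.9 [0.496 0.114 0.155]
1.3 [0.462 0.098 0.155]
1.4 [0.452 0.096 0.155]
1.5 [0.443 0.095 0.155]
[0.20002161 0.61833084 0.40408819] [-1.79933053e+02  5.40732207e-03  1.62076292e+02] 0.08703111005130452
```

```bash
cat >> h.py <<'E'
q=np.array([.5692,.0355,1.538])
try: q=np.load("q.npy")
except Exception: pass
def st(x,y,z):
    c,s=np.cos(q[2]),np.sin(q[2]);return np.array([q[0]+c*x-s*y,q[1]+s*x+c*y,z])
def fing(a,gap,r=.095):  # finger centre behind the pin at latch angle a; gap incl. radii; and tool yaw deg
    R=np.array([-np.sin(a),-np.cos(a)]);t=np.array([-np.cos(a),np.sin(a)])
    p=np.array([.15,.135])+r*R-gap*t
    return st(*p,.307),np.degrees(q[2]-a)+90
def delta(p0,y0,p1,y1):
    y=np.radians(y0);d=(p1-p0)*1000
    return np.round([np.cos(y)*d[0]+np.sin(y)*d[1],np.sin(y)*d[0]-np.cos(y)*d[1],-d[2],-((y1-y0+180)%360-180)],1)
E
python3 - <<'E'
from cell import env
import h; from h import *
from scipy.optimize import least_squares
S=np.array([(.3,-.092),(.07,-.092),(.07,.092),(.3,.092),(-.2246,0)])
W=np.array([[.6719,.3317],[.6638,.1033],[.4809,.1086],[.4883,.3379],[.5594,-.1887]])
def f(q):
    h.q=q; return np.ravel([st(*s,0)[:2]-w for s,w in zip(S,W)])
r=least_squares(f,h.q); h.q=r.x; np.save("q.npy",r.x); print(r.x,r.fun.round(4))
pv=st(.15,.135,.11); print("pivot",pv)
lp=np.array([.5317,.1826]); d=lp-pv[:2];print("angle",np.degrees(h.q[2]-np.pi/2-np.arctan2(d[1],d[0])),np.hypot(*d))
o=env.get_obs(); p0=o["tool_pos"];y0=o["tool_rot"][2]
p1,y1=fing(.07,.045); print(p1,y1,"go",delta(p0,y0,p1,y1))
a,ya=fing(.1,.022);b,yb=fing(.1+np.radians(6),.022);print("arc row 6deg",delta(a,ya,b,yb))
print("pad mid",st(-.233,0,.2))
E
```

```text
[0.5689558  0.03555396 1.53291182] [ 0.0004  0.0002 -0.0003 -0.0013 -0.0012  0.0004  0.0001  0.0009  0.001
 -0.0002]
pivot [0.43973398 0.19055952 0.11      ]
angle 2.775913662470972 0.09230981670446738
[0.53902705 0.22506874 0.307     ] 173.8186730226697 go [-443.6 -269.8   97.1  -11.7]
arc row 6deg [ -1.8 -10.1  -0.    6. ]
pad mid [ 0.56013082 -0.19727885  0.2       ]
```

Emit:
step_arm(steps=[0,-22,-13,0,0,0,-40,-25,0,0,0,-48,-29,0,0,0,-48,-29,0,0,0,-48,-29,0,0,0,-48,-29,0,0,0,-48,-29,0,0,0,-48,-29,0,0,0,-48,-29,0,0,0,-46,-29,10,0,0,0,0,20,-6,0,0,0,20,-5.7], grip_force=30)

```text
time_s: 1.7
tool_pos: [0.5401, 0.2216, 0.3545]
tool_rot: [-180.0, 0.0, 173.7]
force: [-0.9, 0.3, -0.8]
grip_width: 0.0003
grasp_force: 0.0
```

Emit:
step_arm(steps=[0,0,0,0,0,0,0,0,0,0])

```text
time_s: 1.95
tool_pos: [0.5397, 0.224, 0.3558]
tool_rot: [180.0, 0.1, 173.6]
force: [-0.3, 0.2, 0.3]
grip_width: 0.0005
grasp_force: 0.0
```

```bash
python3 - <<'E'
from cell import env
from h import *
import cv2
c=env.read_camera("wrist");cv2.imwrite("pics/w1.png",c["image"][:,:,::-1])
o=env.get_obs(); p0=o["tool_pos"];y0=o["tool_rot"][2];print(p0,o["tool_rot"],o["grip_width"],o["time_s"],o["force"])
p1,y1=fing(.07,.040); print(p1,y1,"go",delta(p0,y0,p1,y1))
E
```

```text
[0.53969839 0.22444888 0.35601656] [1.79942430e+02 8.90976122e-02 1.73678147e+02] 0.0006233482243465614 2.0 [0.37742643 0.02388643 1.11017994]
[0.53848868 0.2200978  0.307     ] 173.8186730226697 go [ 0.7 -4.5 49.  -0.1]
```

View pics/w1.png

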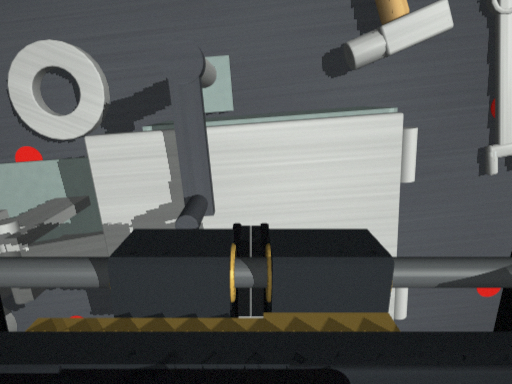

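The wrist view shows the latch arm running from the pivot at (190,65) to the pin at about (195,205). The closed fingers are at about column 252, to the box side of the pin. I'll check the pin against the model.

```bash
python3 - <<'E'
from cell import env
from h import *
c=env.read_camera("wrist")
print("pivot",proj(c,st(.15,.135,.111)))
for a in(0,.05,.1,.15):
    p=[.15-.095*np.sin(a),.135-.095*np.cos(a)]; print(a,proj(c,st(*p,.155)).round(),proj(c,st(*p,.11)).round())
o=env.get_obs();p=o["tool_pos"];print("tip",proj(c,[p[0],p[1],p[2]-.182]))
E
```

```text
pivot [181.74591417  66.58857386]
0 [188. 231.] [199. 207.]
0.05 [180. 231.] [192. 207.]
0.1 [171. 231.] [186. 207.]
0.15 [163. 231.] [179. 207.]
tip [252.43155526 245.45526053]
```

Emit:
step_arm(steps=[0,0,0,20,0,0,0,0,28,0,0,0,-6,0,0,0,0,-8,0,0,0,0,-6,0,0,0,0,-4,0,0,0,0,0,0,0])

```text
time_s: 2.92
tool_pos: [0.537, 0.2008, 0.3075]
tool_rot: [180.0, 0.1, 173.7]
force: [-0.6, -0.0, 1.1]
grip_width: 0.0003
grasp_force: 0.0
```

```bash
python3 - <<'E'
from cell import env
from h import *
o=env.get_obs(); p0=o["tool_pos"];y0=o["tool_rot"][2];print(p0,y0,o["force"])
p1,y1=fing(.07,.022); print(p1,y1,"go",delta(p0,y0,p1,y1))
E
```

```text
[0.53704626 0.20077249 0.30753387] 173.7464015666505 [-0.58470352 -0.04184198  1.08002716]
[0.53655052 0.20220245 0.307     ] 173.8186730226697 go [ 0.6  1.4  0.5 -0.1]
```

Emit:
step_arm(steps=[0,-1,-5,0,3,0,-1.8,-10.1,0,6,0,-1.8,-10.1,0,6,0,-1.8,-10.1,0,6,0,-1.8,-10.1,0,6,0,-1.8,-10.1,0,6])

```text
time_s: 3.68
tool_pos: [0.5274, 0.1466, 0.307]
tool_rot: [180.0, -0.0, 140.6]
force: [0.0, 1.2, 0.7]
grip_width: 0.0003
grasp_force: 0.6
```

```bash
python3 - <<'E'
from cell import env
from h import *
import cv2
c=env.read_camera("top"); i=c["image"][140:250,175:375,::-1]
cv2.imwrite("pics/crop2.png",cv2.resize(i,None,fx=4,fy=4,interpolation=cv2.INTER_CUBIC))
o=env.get_obs(); p0=o["tool_pos"];y0=o["tool_rot"][2];print(p0,y0,o["force"])
for a in(.5,.65,.8):
  p1,y1=fing(a,.022); print(a,p1,y1,"go",delta(p0,y0,p1,y1))
E
```

```text
[0.52708122 0.14498527 0.30693705] 140.3503805446285 [ 0.70528516 -0.89511364 -0.02919051]
0.5 [0.5325905  0.16078256 0.307     ] 149.1814878320443 go [ 5.8 15.7 -0.1 -8.8]
0.65 [0.52709801 0.14724062 0.307     ] 140.58712090508197 go [ 1.4  1.7 -0.1 -0.2]
0.8 [0.51964351 0.13467153 0.307     ] 131.9927539781196 go [ -0.9 -12.7  -0.1   8.4]
```

View pics/crop2.png

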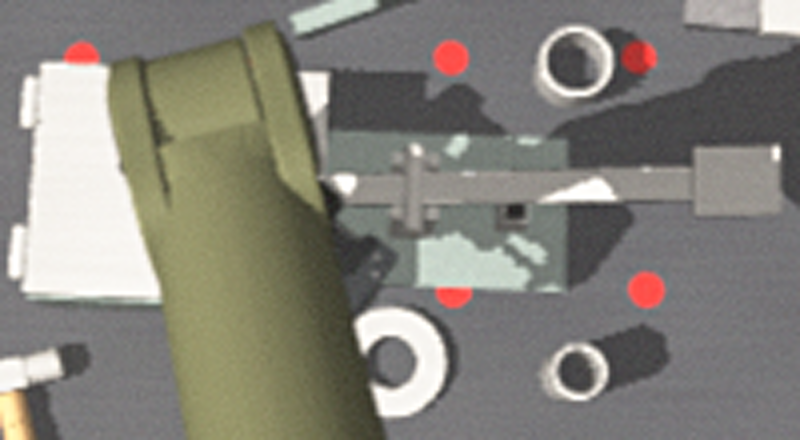

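The arm hides the latch in this view, but the finger sits exactly on the latch arc at about 0.67 rad and contact is felt. I'll carry on round the arc.

Emit:
step_arm(steps=[0,-0.8,-10.1,0,6,0,-1.3,-10.1,0,6,0,-1.8,-10.1,0,6,0,-1.8,-10.1,0,6,0,-1.8,-10.1,0,6,0,-1.8,-10.1,0,6,0,-1.8,-10.1,0,6,0,-1.8,-10.1,0,6,0,-0.5,-3,0,1,0,0,0,0,0])

```text
time_s: 4.97
tool_pos: [0.4622, 0.0956, 0.3069]
tool_rot: [180.0, -0.0, 91.9]
force: [0.0, -0.1, -0.6]
grip_width: 0.0003
grasp_force: 0.0
```

```bash
python3 - <<'E'
from cell import env
from h import *
import cv2
c=env.read_camera("wrist"); cv2.imwrite("pics/w2.png",c["image"][:,:,::-1])
o=env.get_obs(); p0=o["tool_pos"];y0=o["tool_rot"][2];print(p0,y0,o["force"])
print("pivot",proj(c,st(.15,.135,.111)))
for a in(.1,.7,1.4,1.5,1.6):
  p1,y1=fing(a,.022); print(a,"go",delta(p0,y0,p1,y1)); p=[.15-.095*np.sin(a),.135-.095*np.cos(a)]; print(proj(c,st(*p,.155)).round(),proj(c,st(*p,.11)).round())
E
```

```text
[0.4623013  0.09570734 0.30681845] 91.89732936432382 [-0.65496076 -0.10934315 -0.09869568]
pivot [215.91907087  51.33819661]
0.1 go [101.1  77.9  -0.2 -80.2]
[452.  80.] [400.  85.]
0.7 go [ 45.1  64.1  -0.2 -45.8]
[372. 206.] [343. 181.]
1.4 go [ 3.2 11.9 -0.2 -5.7]
[233. 267.] [237. 229.]
1.5 go [ 0.5  2.6 -0.2  0. ]
[212. 268.] [221. 230.]
1.6 go [-1.2 -7.  -0.2  5.7]
[191. 267.] [204. 229.]
```

View pics/w2.png

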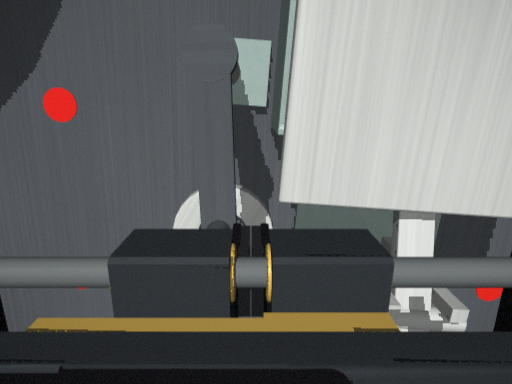

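The wrist view shows the latch arm from the pivot at (210,50) straight down to (218,230). It is beside the cover, whose near corner is at (280,200), so the latch is at about 1.5 rad and clear. Next I back off, rise and move over the pad.

Emit:
step_arm(steps=[0,0,8,0,0,0,0,0,-35,0,0,0,0,-45,0,0,0,0,-30,0,0,-30,5,0,0,0,-50,15,0,0,0,-50,15,0,0,0,-50,15,0,0,0,-50,15,0,0,0,-45,15,0,0,0,0,0,0,0])

```text
time_s: 6.4
tool_pos: [0.559, -0.1809, 0.4163]
tool_rot: [-179.9, 0.2, 91.4]
force: [-1.0, 0.9, -0.7]
grip_width: 0.0004
grasp_force: 0.0
```

```bash
python3 - <<'E'
from cell import env
from h import *
import cv2
o=env.get_obs(); p0=o["tool_pos"];y0=o["tool_rot"][2];print(p0,y0,o["force"])
print(delta(p0,y0,st(-.229,0,.400),92))
c=env.read_camera("top"); i=c["image"][130:280,165:365,::-1]
cv2.imwrite("pics/crop3.png",cv2.resize(i,None,fx=4,fy=4,interpolation=cv2.INTER_CUBIC))
for a in(1.3,1.5):
  p=[.15-.095*np.sin(a),.135-.095*np.cos(a)];print(a,((proj(c,st(*p,.155))-[165,130])*4).round())
print(((proj(c,st(.15,.135,.11))-[165,130])*4).round())
E
```

```text
[ 0.55904754 -0.18088157  0.41634686] 91.4329382445508 [-0.97897335  0.94209189 -0.74857188]
[-12.4   0.9  16.3  -0.6]
1.3 [370. 360.]
1.5 [374. 386.]
[249. 394.]
```

View pics/crop3.png

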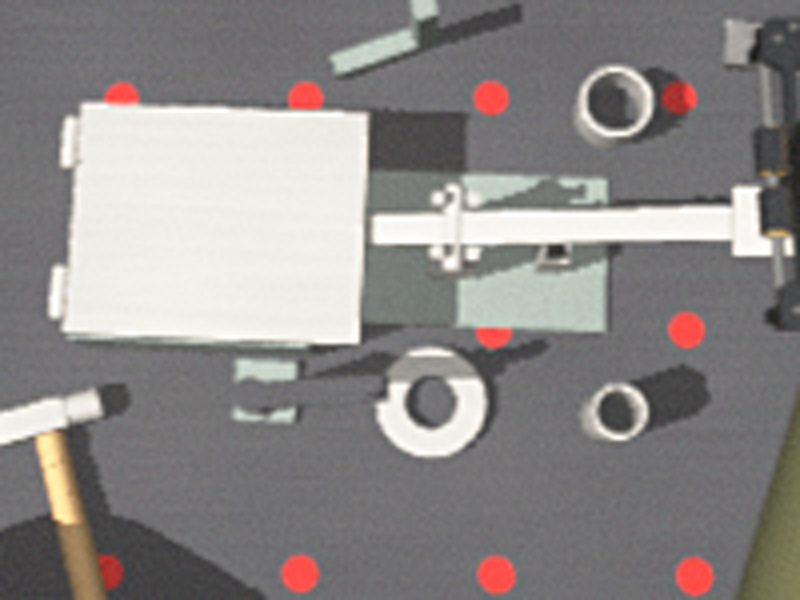

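The top view shows the latch arm from (258,397) to the pin at (383,395), fully off the cover at about 1.55 rad. The gripper is over the pad at about (765,220).

Emit:
step_arm(steps=[0,-8,1,10,0,0,0,0,15,0,0,0,0,12,0,0,0,0,8,0,0,-2,0,8,0,0,-2,0,10,0,0,-2,0,10,0,0,-2,0,12,0,0,-1,0,12,0,0,-1,0,12,0,0,-1,0,12,0,0,0,0,0,0])

```text
time_s: 7.95
tool_pos: [0.5604, -0.1986, 0.2969]
tool_rot: [179.8, 0.3, 91.7]
force: [-1.1, -4.1, 6.9]
grip_width: 0.0004
grasp_force: 3.0
```

```bash
python3 - <<'E'
from cell import env
from h import *
o=env.get_obs(); p0=o["tool_pos"];y0=o["tool_rot"][2];print(p0,y0,o["force"],o["effort"])
print(delta(p0,y0,st(-.234,0,.221),91.4))
E
```

```text
[ 0.5604285  -0.19861866  0.29690824] 91.66031303044446 [-1.10490595 -4.06466145  6.9185855 ] [-2.70763166e+00 -3.53266346e+01  3.21464337e+00 -2.48271275e+01
 -1.58329323e+00  5.69776632e-01  1.57137949e-02]
[ 0.4 -0.3 75.9  0.3]
```

Emit:
step_arm(steps=[0,-1,0,12,0,0,0,0,12,0,0,0,0,12,0,0,0,0,12,0,0,1,0,10,0,0,1,0,8,0,0,1,0,4,0,0,0,0,2,0,0,0,0,0,0])

```text
time_s: 9.07
tool_pos: [0.5612, -0.1934, 0.2255]
tool_rot: [179.8, -0.1, 91.8]
force: [-2.4, 2.5, 9.2]
grip_width: 0.0002
grasp_force: 4.2
```

```bash
python3 - <<'E'
from cell import env
from h import *
o=env.get_obs(); p0=o["tool_pos"];y0=o["tool_rot"][2];print(p0,y0,o["force"])
print(delta(p0,y0,st(-.233,0,.221),91.4))
E
```

```text
[ 0.56121319 -0.19339148  0.22548239] 91.81062987646278 [-2.36984394  2.49557116  9.21659733]
[-3.9 -1.2  4.5  0.4]
```

Emit:
step_arm(steps=[0,0,0,1.5,0,0,0,0,1.5,0,0,0,0,0,0])

```text
time_s: 9.45
tool_pos: [0.5614, -0.1934, 0.2244]
tool_rot: [179.8, -0.1, 91.8]
force: [-5.9, 4.2, 21.1]
grip_width: 0.0006
grasp_force: 9.7
```

Emit:
step_arm(steps=[0,0,0,1.5,0,0,0,0,0,0])

```text
time_s: 9.7
tool_pos: [0.5615, -0.1935, 0.2239]
tool_rot: [179.8, -0.2, 91.8]
force: [-7.7, 4.6, 28.4]
grip_width: 0.0001
grasp_force: 12.7
```

Force rose from 9 to 28 N over about 1.5 mm of travel, so the lever is on its stop. I'll ease off slightly and look.

Emit:
step_arm(steps=[0,0,0,-1.5,0,0,0,0,0,0])

```text
time_s: 9.95
tool_pos: [0.5614, -0.1934, 0.2243]
tool_rot: [179.8, -0.1, 91.8]
force: [-5.5, 3.6, 20.2]
grip_width: 0.0004
grasp_force: 9.3
```

```bash
python3 - <<'E'
from cell import env
from h import *
import cv2
c=env.read_camera("scene"); i=c["image"][140:300,110:370,::-1]
cv2.imwrite("pics/s2.png",cv2.resize(i,None,fx=3,fy=3,interpolation=cv2.INTER_CUBIC))
f=lambda X:((proj(c,X)-[110,140])*3).round()
for a in(0,.235):
  print(a,[f(st(.3-.23*np.cos(a)-.012*np.sin(a)*0,y,.096+.23*np.sin(a))) for y in(-.092,.092)])
o=env.get_obs(); print(o["tool_pos"],o["force"],o["time_s"])
E
```

```text
0 [array([442., 332.]), array([475., 166.])]
0.235 [array([449., 297.]), array([483., 128.])]
[ 0.56137414 -0.19340263  0.22427087] [-5.39195415  4.29751464 20.55070275] 10.0
```

View pics/s2.png

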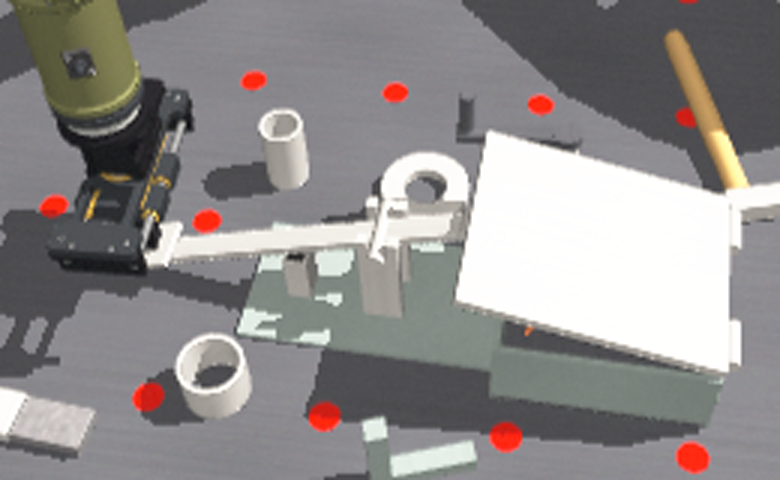

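The cover's lip corners are at (456,303) and (488,131). That matches the prediction for 0.235 rad open (449,297; 483,128) rather than shut. The latch is clear, the bystanders haven't moved and the push is steady at 20 N, so I'll hand in.

```bash
python3 -c "
from cell import env
print(env.sign_off())"
```

```text
the job is handed in; nothing more can be done
None
```

The job is handed in: the latch is swung off the cover to about 1.5 rad, and the fingers are holding the lever on its stop with about 20 N, with the cover standing open at about 0.235 rad.

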